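# Unstack the blood tube racks into their sorting trays

## Robot

A 6-joint arm with a two-finger parallel gripper is mounted at the origin on the work surface. World frame = base frame: x ahead of the robot, y to its left, z up, the work surface at z = 0. Lengths are in mm, angles in rad, forces in N, time in s.
With the tool pointing down it reaches from about 200 to 875 mm from the base axis. Payload 3.4 kg.
Tool frame: the origin (TCP) lies on the mounting face of the last link; the fingertips stand 199 mm ahead of it and the grasp point (between the pads) lies 180 mm ahead of it; z points along the fingers, y is the line along which they close (so a half turn about z gives the same grasp; the last joint's range is limited). The gripper opens to 94 mm and grips with 3 to 60 N. Pads are 16 mm wide; open, the fingers measure 119 mm over their backs; the gripper's body (75 mm by 177 mm) begins 78 mm behind the grasp point.
Start: joints at [0.999, 0.276, 1.505, -0, 1.361, -0.121], TCP at [250.531, 517.57, 404.693] pointing down, gripper open.
Joint ranges: [-2.89, 2.89], [-0.75, 2.08], [0.22, 2.7], [-1.18, 4.32], [0.11, 2.71], [-2.7, 2.7]. Speed limits (rad/s): [2.57, 2.57, 3.14, 3.14, 3.14, 3.14].

## Interface

Orientations are given as a rotation vector (axis times angle).
In Python, from rig import robot gives the robot as it stands.
- The arm moves only by the shell command python3 -m creep 'ROWS' [OPENING]. ROWS is JSON, a list that holds one entry, the list of rows, each a list of 6 numbers: the shift along the tool's x, y, z in units of 60 mm (1.0 is 60 mm), then the turn, a rotation vector about the tool's x, y, z in units of 10 degrees (1.0 is 10 degrees). In form: [[[tx, ty, tz, wx, wy, wz], ...]]. A call has 1 to 8 rows; each row shifts and turns the commanded pose from where the row before left it, along the tool's axes as they then stand; what a row does not reach is not made up. A row lasts 1/8 s, in which the tool goes at most 62.5 mm and 10.7 degrees, less where a joint would pass 70% of its speed; a pose out of reach is approached as far as the arm can. A call is refused whole if a number of a shift passes 1 or a number of a turn 1, either way. A call with a gripper value outside its range is refused whole. OPENING is the opening in per cent of the stroke, from 0 (shut) to 100 (fully open), set as the call begins (- or left out, the last holds). The fingers move at their own pace and stop on an object; the grip force is fixed at half the most. Time passes only in rows, so rows that do not move let the fingers close. It gives the time, the measured TCP pose, the force, the opening and the grip force at its end, in the units of the state.
- robot.get_state(): the state, without advancing time (a new reading comes with each control period).
- robot.read_camera(name): name is "side" or "top" or "wrist"; returns the picture (420x560x3 uint8, red, green, blue); there is no depth.
- robot.camera_info(name): a dict with "fx", "fy", "cx", "cy" (pixels), "rvec" (rotation vector, rad) and "tvec" (3), from world to camera coordinates, as OpenCV has them; the wrist camera has in their place "hand_eye" (4x4, takes a point from camera to tool coordinates, whose origin is the TCP and whose axes are the flange's). Camera axes: x right, y down, z forward; pixel columns grow to the right and rows downward; lengths in mm; the calibration is good to about 2 mm. A picture is of the moment at which its call begins: read the wrist's pose just before it. camera_info takes no time and is no camera call.
- robot.job_done(): hands the job in; it is judged then, once.
Trained networks look in the newest picture that a camera, given by its name, has taken for a name from the list of things; names that differ only in an ending like _2 or _b are one class to them, and where a whole thing is asked for, a point or a joint stands for the part that bears it (a point fixed in the world has none). Each returns a list of dicts, best first, with "confidence" (0 to 1); they miss things now and then, are a little off and sometimes report something else, mostly with a low value. They report only what shows in the picture. A call takes as long as a camera call. They do not tell look-alikes from the thing itself.
- robot.spot_in(camera, target): "centre" ([x, y, z] in mm, in the coordinates of the camera as it stood for that picture, good to about 4 mm: the middle of the surface that is visible of it).
- robot.silhouettes(camera, target): "pixels" (420x560 bool, what is visible of it).
- robot.pinpoint(camera, target): "centre" ([x, y, z] in mm, in the coordinates of the camera as it stood for that picture, good to about 4 mm: a listed point, or the origin of a listed thing).
The state is a dict: "time": time; "joints": joint angles; "joint_velocities": joint speeds; "joint_efforts": joint torques, N m; "ee_pos": TCP position; "tool_rot": TCP orientation; "wrist_force": force on the tool from outside, world axes, zero at the start; "torque": the same for the moment, N m; "grip_width": finger opening in mm; "grasp_force": force on a finger pad.
Only numpy, scipy, OpenCV 4.12 (cv2) and the standard library are available. Lean on these libraries where they do the work, as an engineer would, in place of code of your own. Each camera call takes 0.05 s, during which the arm holds its last target. There are 200 camera calls.

## Task

Four part-filled blood tube racks were brought in as one stack. Take the stack down from the top, one rack at a time, and stand each rack flat inside the sorting tray of the same colour as its tube caps. Keep the racks upright, set them down without dropping them, and leave the bottle and the label roll where they are.

Things in the scene. Friction and masses are not known exactly. Their poses are not given: they have to be found in the camera images.
- rack_purple: loose white wire rack, 139 (x) x 54 (y) x 62 (z) mm, 0.2 kg; at its +x end a purple tag and 6 tubes with purple caps, fixed in it, tops 84 mm above the underside. In the stack of four it is the top one, set back 28 mm along -x on the rack below. Origin: centre of underside, z up. Its sides are closed (grip across the 54 mm at mid-length, fingertips 20 to 30 mm above the underside); no tubes at mid-length
- rack_red: loose white wire rack, 139 (x) x 54 (y) x 62 (z) mm, 0.2 kg; at its +x end a red tag and 3 tubes with red caps, fixed in it, tops 84 mm above the underside. In the stack of four it is the second from the top, set back 28 mm along -x on the rack below. Origin: centre of underside, z up. Its sides are closed (grip across the 54 mm at mid-length, fingertips 20 to 30 mm above the underside); no tubes at mid-length
- rack_blue: loose white wire rack, 139 (x) x 54 (y) x 62 (z) mm, 0.2 kg; at its +x end a blue tag and 3 tubes with blue caps, fixed in it, tops 84 mm above the underside. In the stack of four it is the third from the top, set back 28 mm along -x on the rack below. Origin: centre of underside, z up. Its sides are closed (grip across the 54 mm at mid-length, fingertips 20 to 30 mm above the underside); no tubes at mid-length
- rack_green: loose white wire rack, 139 (x) x 54 (y) x 62 (z) mm, 0.2 kg; at its +x end a green tag and 3 tubes with green caps, fixed in it, tops 84 mm above the underside. In the stack of four it is the bottom one. Origin: centre of underside, z up. Its sides are closed (grip across the 54 mm at mid-length, fingertips 20 to 30 mm above the underside); no tubes at mid-length
- tray_purple: purple shallow plastic sorting tray, fixed to the bench, 176 (x) x 92 (y) x 14 (z) mm outside, walls and floor 5 mm thick (inside 166 x 82 mm, floor 5 mm above the bench). Origin: centre of its underside; x along its length, z up. Empty at the start
- tray_red: red shallow plastic sorting tray, fixed to the bench, 176 (x) x 92 (y) x 14 (z) mm outside, walls and floor 5 mm thick (inside 166 x 82 mm, floor 5 mm above the bench). Origin: centre of its underside; x along its length, z up. Empty at the start
- tray_blue: blue shallow plastic sorting tray, fixed to the bench, 176 (x) x 92 (y) x 14 (z) mm outside, walls and floor 5 mm thick (inside 166 x 82 mm, floor 5 mm above the bench). Origin: centre of its underside; x along its length, z up. Empty at the start
- tray_green: green shallow plastic sorting tray, fixed to the bench, 176 (x) x 92 (y) x 14 (z) mm outside, walls and floor 5 mm thick (inside 166 x 82 mm, floor 5 mm above the bench). Origin: centre of its underside; x along its length, z up. Empty at the start
- bottle: bystander: clear water bottle with blue label, 64 mm wide, 200 mm tall, standing beside the work; origin: centre of its underside
- label_roll: bystander: roll of white paper labels, 72 mm wide, 50 mm tall, standing on end beyond the work; origin: centre of its underside
Not all that is in view belongs to the job. Leave any pink look-alike of the rack_blue alone. Several things look just like the tray_red: the one meant starts farthest from the robot's base.

How it is judged (in metres and radians):
On the way, in this order (a step that is already met when the one before it is completed fails the run):
1. the purple rack stands flat inside the purple tray, let go, before the next one (x of rack_purple in the frame of tray_purple between -0.017 and 0.017 m and y of rack_purple in the frame of tray_purple between -0.017 and 0.017 m and z of rack_purple in the frame of tray_purple between 0.001 and 0.009 m and angle between rack_purple's own z axis and vertical below 0.06 rad and contact force between rack_purple and the fingers below 0.1 N), for 0.2 s.
2. the red rack stands flat inside the red tray, let go, before the next one (x of rack_red in the frame of tray_red between -0.017 and 0.017 m and y of rack_red in the frame of tray_red between -0.017 and 0.017 m and z of rack_red in the frame of tray_red between 0.001 and 0.009 m and angle between rack_red's own z axis and vertical below 0.06 rad and contact force between rack_red and the fingers below 0.1 N), for 0.2 s.
3. the blue rack stands flat inside the blue tray, let go, before the next one (x of rack_blue in the frame of tray_blue between -0.017 and 0.017 m and y of rack_blue in the frame of tray_blue between -0.017 and 0.017 m and z of rack_blue in the frame of tray_blue between 0.001 and 0.009 m and angle between rack_blue's own z axis and vertical below 0.06 rad and contact force between rack_blue and the fingers below 0.1 N), for 0.2 s.
4. the green rack stands flat inside the green tray, let go (x of rack_green in the frame of tray_green between -0.017 and 0.017 m and y of rack_green in the frame of tray_green between -0.017 and 0.017 m and z of rack_green in the frame of tray_green between 0.001 and 0.009 m and angle between rack_green's own z axis and vertical below 0.06 rad and contact force between rack_green and the fingers below 0.1 N), for 0.2 s.
At the end, for the whole second after the job is handed in: Each of the four racks stands flat on the floor of the tray of its own colour, inside the rim (its centre within 17 mm of the tray's centre along and across the tray, underside within 4 mm of the tray's floor, tilt under 0.06 rad, either end forward), released and at rest (x of rack_purple in the frame of tray_purple between -0.017 and 0.017 m and y of rack_purple in the frame of tray_purple between -0.017 and 0.017 m and z of rack_purple in the frame of tray_purple between 0.001 and 0.009 m and angle between each of rack_purple, rack_red, rack_blue, rack_green's own z axis and vertical below 0.06 rad and x of rack_red in the frame of tray_red between -0.017 and 0.017 m and y of rack_red in the frame of tray_red between -0.017 and 0.017 m and z of rack_red in the frame of tray_red between 0.001 and 0.009 m and x of rack_blue in the frame of tray_blue between -0.017 and 0.017 m and y of rack_blue in the frame of tray_blue between -0.017 and 0.017 m and z of rack_blue in the frame of tray_blue between 0.001 and 0.009 m and x of rack_green in the frame of tray_green between -0.017 and 0.017 m and y of rack_green in the frame of tray_green between -0.017 and 0.017 m and z of rack_green in the frame of tray_green between 0.001 and 0.009 m and linear speed of each of rack_purple, rack_red, rack_blue, rack_green below 0.02 m/s and angular speed of each of rack_purple, rack_red, rack_blue, rack_green below 0.2 rad/s); the robot touches nothing.
It fails at once if a rack is tipped by more than 25 degrees (angle between any of rack_purple, rack_red, rack_blue, rack_green's own z axis and vertical above 0.436 rad).
It fails at once if a rack is dropped (moves faster than 0.6 m/s while the fingers do not hold it) ((linear speed of rack_purple above 0.6 m/s and contact force between rack_purple and the fingers below 0.2 N) or (linear speed of rack_red above 0.6 m/s and contact force between rack_red and the fingers below 0.2 N) or (linear speed of rack_blue above 0.6 m/s and contact force between rack_blue and the fingers below 0.2 N) or (linear speed of rack_green above 0.6 m/s and contact force between rack_green and the fingers below 0.2 N)).
It fails at once if a rack is carried or dragged off (more than 30 mm) with the next one still on it ((contact force between rack_purple and rack_red above 0.3 N and distance of rack_red from where it was at the start of the episode above 0.03 m) or (contact force between rack_red and rack_blue above 0.3 N and distance of rack_blue from where it was at the start of the episode above 0.03 m) or (contact force between rack_blue and rack_green above 0.3 N and distance of rack_green from where it was at the start of the episode above 0.03 m)).
It fails at once if the bottle or the label roll is disturbed (moved more than 15 mm) (distance of any of bottle, label_roll from where it was at the start of the episode above 0.015 m).
It also fails if it takes over 99 s, if anything falls off the work surface, if the arm or the gripper's body presses on something with over 40 N, if the wrist force passes 120 N, or if a joint passes its speed limit or range.

## Working session

There is one attempt and no reset: what is moved stays moved. The work goes in short steps, Python scripts to look and compute and a shell command to move; the robot and the scene stay as the last step left them, time stands still between calls to the robot, and variables do not carry over. Pictures are saved under pics/ and viewed, at most 15 in all, crops included, and the job is handed in when it is done.

```bash
mkdir -p pics; ls; cat > h.py <<'E'
import numpy as np,cv2,json
from rig import robot
from scipy.spatial.transform import Rotation as R
def ext(cam):
    i=robot.camera_info(cam)
    if 'hand_eye' in i:
        s=robot.get_state();T=np.eye(4);T[:3,:3]=R.from_rotvec(s['tool_rot']).as_matrix();T[:3,3]=s['ee_pos']
        return i,T@np.array(i['hand_eye'])
    W=np.eye(4);W[:3,:3]=R.from_rotvec(np.ravel(i['rvec'])).as_matrix();W[:3,3]=np.ravel(i['tvec'])
    return i,np.linalg.inv(W)
def w(E,p): return (E@np.append(p,1))[:3]
def px(i,E,p):
    c=(np.linalg.inv(E)@np.append(p,1))[:3];return np.array([i['fx']*c[0]/c[2]+i['cx'],i['fy']*c[1]/c[2]+i['cy']])
def ray(i,E,u,v,z):
    d=E[:3,:3]@np.array([(u-i['cx'])/i['fx'],(v-i['cy'])/i['fy'],1]);o=E[:3,3];return o+d*(z-o[2])/d[2]
def shot(cam,name):
    i,E=ext(cam);im=robot.read_camera(cam);cv2.imwrite('pics/'+name,im[...,::-1]);return im,i,E
E
python3 - <<'E'
from h import *
np.set_printoptions(precision=1,suppress=True)
print(robot.get_state())
for c in ['top','side']:
    im,i,E=shot(c,c+'0.png'); print(c,i['fx'],E[:3,3])
    for t in ['rack_purple','rack_red','rack_blue','rack_green','tray_purple','tray_red','tray_blue','tray_green','bottle','label_roll']:
        for d in robot.pinpoint(c,t): print(t,round(d['confidence'],2),w(E,d['centre']),px(i,E,w(E,d['centre'])))
E
```

```text
pics
{'time': 0.0, 'joints': array([ 1. ,  0.3,  1.5,  0. ,  1.4, -0.1]), 'joint_velocities': array([-0., -0., -0.,  0.,  0.,  0.]), 'joint_efforts': array([ -0. , -40.5, -23.7,   0.1,   0. ,  -0. ]), 'ee_pos': array([250.4, 517.4, 403.8]), 'tool_rot': array([-0.7, -3.1,  0. ]), 'wrist_force': array([-0.4,  0.1, -0.1]), 'torque': array([ 0. ,  0.1, -0. ]), 'grasp_force': 0.0, 'grip_width': 94.07587191125516}
top 536.7621881726367 [ 221.2  -28.8 1702.1]
rack_purple 0.76 [441.8 325.2 186.6] [146.9 242.2]
rack_red 0.91 [471.1 318.3 130. ] [154.1 235.2]
rack_blue 0.89 [495.2 317.2  55.7] [160.  231.3]
rack_blue 0.85 [486.  472.3  -4.5] [115.2 237. ]
rack_green 0.62 [524.8 317.4  -4. ] [164.1 225.3]
tray_purple 0.56 [ 582.  -311.5    2.2] [358.8 208.4]
tray_red 0.91 [347.  -58.    2.2] [280.6 281.1]
tray_red 0.71 [591.6   5.4   3.3] [261.1 205. ]
tray_blue 0.57 [604.1 162.2  -2.8] [212.9 201.4]
tray_green 0.82 [ 561.1 -167.5   -1.6] [314.4 214.7]
bottle 0.74 [ 579.8 -509.5    1.1] [419.8 209.4]
label_roll 0.94 [ 760.2 -157.4    0.3] [310.7 155.7]
label_roll 0.62 [468.1 320.7 125.7] [153.6 236.4]
side 422.8737880096621 [  212.  -1070.2   787.3]
rack_purple 0.64 [447.8 323.8 185.7] [219.3 155.1]
rack_purple 0.55 [472.5 323.2 125.6] [227.3 169.5]
rack_purple 0.37 [ 580.8 -509.9    1.7] [357.3 360.9]
rack_red 0.73 [471.5 323.7 126.6] [227.  169.3]
rack_blue 0.94 [497.7 317.8  70.4] [235.3 182.6]
rack_green 0.69 [527.4 314.5   0.9] [244.2 198.1]
tray_red 0.86 [595.3   7.5  -0.5] [287.6 238.3]
tray_red 0.77 [349.3 -55.7   3.8] [217.2 263.6]
tray_blue 0.96 [602.  163.9   0.3] [274.9 214.3]
tray_green 0.79 [ 566.2 -161.9    0.3] [297.5 270.9]
tray_green 0.6 [594.6   9.   -3.1] [287.3 238.7]
bottle 0.74 [ 583.2 -508.6    3.5] [358.  359.6]
label_roll 0.72 [ 763.4 -157.3    1. ] [357.2 256.6]
```

```bash
python3 - <<'E'
from h import *
im=cv2.imread('pics/top0.png'); cv2.imwrite('pics/topc.png',cv2.resize(im[100:320,60:460],(800,440),interpolation=cv2.INTER_CUBIC))
np.set_printoptions(precision=2,suppress=True)
for c in ['top','side']:
  robot.read_camera(c); i,E=ext(c)
  for t,z in [('tray_purple',14),('tray_red',14),('tray_blue',14),('tray_green',14),('rack_purple',62),('rack_blue',62)]:
    for d in robot.silhouettes(c,t):
        cs,_=cv2.findContours(d['pixels'].astype(np.uint8),0,2); cc=max(cs,key=cv2.contourArea)[:,0]
        zz=z+(186 if t=='rack_purple' else 0)
        P=np.array([ray(i,E,u,v,zz)[:2] for u,v in cc],np.float32)
        (x,y),(a,b),th=cv2.minAreaRect(P)
        if a<b:a,b,th=b,a,th+90
        th=(th+90)%180-90
        print(c,t,round(d['confidence'],2),'c',round(x),round(y),'size',round(a),round(b),'long axis yaw deg',round(th,1),cc.mean(0))
E
```

```text
top tray_purple 0.71 c 577 -312 size 181 96 long axis yaw deg -0.6 [360.29 209.  ]
top tray_red 0.71 c 592 5 size 175 90 long axis yaw deg 0.2 [262.9  207.85]
top tray_red 0.57 c 347 -58 size 179 95 long axis yaw deg 11.8 [280.61 280.54]
top tray_blue 0.57 c 603 163 size 177 102 long axis yaw deg -7.7 [211.79 200.25]
top tray_blue 0.41 c 597 -535 size 120 65 long axis yaw deg -58.3 [426.85 204.85]
top tray_green 0.83 c 560 -164 size 177 93 long axis yaw deg -6.5 [312.97 214.32]
top rack_purple 0.6 c 441 318 size 144 67 long axis yaw deg -4.5 [143.79 242.76]
top rack_blue 0.94 c 480 468 size 162 59 long axis yaw deg 72.5 [111.36 235.82]
top rack_blue 0.75 c 512 304 size 159 56 long axis yaw deg 13.7 [163.   224.54]
side tray_purple 0.75 c 577 -317 size 184 110 long axis yaw deg 0.5 [319.47 303.48]
side tray_red 0.96 c 350 -62 size 178 109 long axis yaw deg 11.5 [215.09 263.44]
side tray_red 0.89 c 593 -2 size 181 108 long axis yaw deg 1.1 [285.2  237.68]
side tray_red 0.3 c 542 878 size 361 196 long axis yaw deg 80.9 [217.87 145.47]
side tray_blue 0.96 c 605 155 size 181 114 long axis yaw deg -7.7 [278.54 212.32]
side tray_blue 0.18 c 548 510 size 263 149 long axis yaw deg 74.4 [237.56 177.06]
side tray_green 0.8 c 561 -170 size 177 107 long axis yaw deg -6.1 [299.42 269.37]
side rack_purple 0.71 c 447 286 size 248 125 long axis yaw deg 81.5 [219.77 141.77]
side rack_blue 0.9 c 524 410 size 222 144 long axis yaw deg 78.6 [238.14 176.57]
side rack_blue 0.43 c 448 361 size 120 39 long axis yaw deg 77.8 [220.06 182.67]
```

View pics/topc.png

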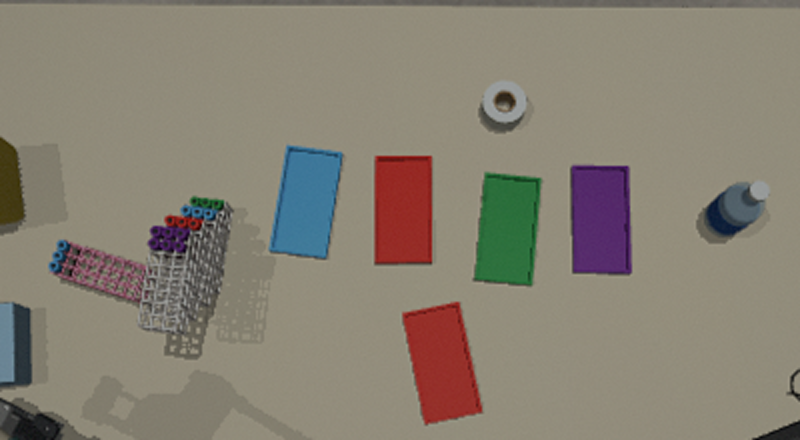

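View pics/side0.png

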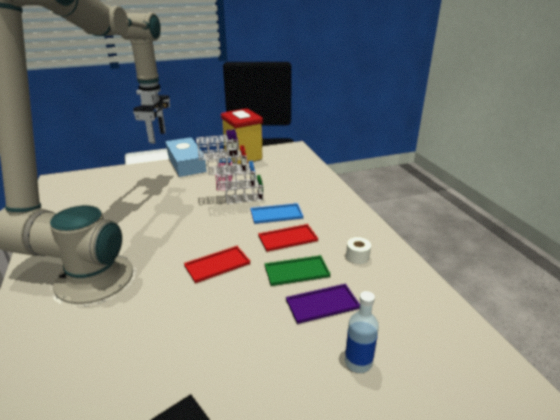

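The red tray candidates are at full-image px (262,208), world (593,5), and px (281,281), world (347,-58). The first is farther from the base (593 mm against 352 mm), so it is the one meant; I confirm that in a crop below. The pink rack at px (111,236) is the look-alike and I leave it alone. The stack is around px (150,235), with its tubes toward +x.

I rise and align the yaw first.

```bash
cat >> h.py <<'E'
def plan(x,y,z,yaw):
    """yaw: world angle (deg) of rack x axis; tool x is opposite to it"""
    s=robot.get_state();M=R.from_rotvec(s['tool_rot']).as_matrix()
    tx=np.degrees(np.arctan2(M[1,0],M[0,0]));turn=(yaw+180-tx+180)%360-180
    t=np.radians(yaw+180);A=np.array([[np.cos(t),np.sin(t),0],[np.sin(t),-np.cos(t),0],[0,0,-1]])
    d=np.array([x,y,z])-s['ee_pos']
    print('t',round(s['time'],2),'at',np.round(s['ee_pos'],1),'toolx',round(tx,1),'tilt',np.round(M[:2,2],4),'F',np.round(s['wrist_force'],1),'grip',round(s['grip_width'],1),round(s['grasp_force'],1))
    print(' turn wz',round(-turn/10,2),'then shifts',np.round(A.T@d/60,2))
E
python3 -m creep '[[[0,0,-0.6,0,0,-0.5],[0,0,-0.6,0,0,-0.5],[0,0,-0.6,0,0,-0.5],[0,0,-0.2,0,0,-0.48],[0,0,0,0,0,0]]]' 100
python3 -c "
from h import *
im=cv2.imread('pics/top0.png'); cv2.imwrite('pics/red.png',cv2.resize(im[165:325,230:330],(500,800)[0:2] if 0 else (375,600)))
plan(446,324,490,-5.6)"
```

```text
time: 2.42
ee_pos: [250.5, 517.6, 525.8]
tool_rot: [0.167, 3.136, 0.004]
wrist_force: [0.1, -0.3, -0.2]
grip_width: 94.2
grasp_force: 0.0
t 2.42 at [250.5 517.6 525.8] toolx 173.9 tilt [0.0014 0.0022] F [ 0.1 -0.3 -0.2] grip 94.2 0.0
 turn wz -0.05 then shifts [-3.56 -2.89  0.6 ]
```

View pics/red.png

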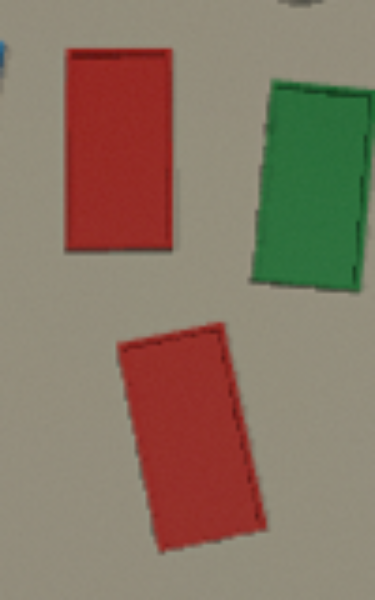

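The crop confirms two identical red trays. The upper one (crop px (119,150)), which lies farther from the robot, is tray_red. Next I move over the stack and look with the wrist camera.

```bash
python3 -m creep '[[[-0.5,-0.4,0,0,0,0],[-0.6,-0.5,0,0,0,0],[-0.6,-0.5,0,0,0,0],[-0.6,-0.5,0,0,0,0],[-0.6,-0.5,0,0,0,0],[-0.5,-0.4,0,0,0,0],[-0.16,-0.09,0,0,0,0],[0,0,0,0,0,0]]]' 100
python3 - <<'E'
from h import *
np.set_printoptions(precision=1,suppress=True)
plan(446,324,490,-5.6)
im,i,E=shot('wrist','w1.png')
print(E[:3,3])
for t in ['rack_purple','rack_red','rack_blue','rack_green']:
    for d in robot.pinpoint('wrist',t): print(t,round(d['confidence'],2),w(E,d['centre']),px(i,E,w(E,d['centre'])))
E
```

```text
time: 3.42
ee_pos: [444.9, 322.7, 523.8]
tool_rot: [-0.168, -3.135, 0.0]
wrist_force: [-1.2, -0.3, -0.3]
grip_width: 94.0
grasp_force: 0.0
t 3.42 at [444.9 322.7 523.8] toolx 173.9 tilt [-0.  0.] F [-1.2 -0.3 -0.3] grip 94.0 0.0
 turn wz -0.05 then shifts [-0.   0.   0.6]
[371.7 329.6 504.3]
rack_purple 0.57 [442.  326.9 182.8] [286.4 194. ]
rack_red 0.84 [468.5 325.9 119.8] [287.1 205. ]
rack_blue 0.95 [497.6 313.7  60.3] [279.4 216.2]
rack_blue 0.59 [488.2 470.7  -2.9] [384.4 187.5]
rack_green 0.69 [606.2 163.1  -2.2] [192.7 280.4]
```

View pics/w1.png

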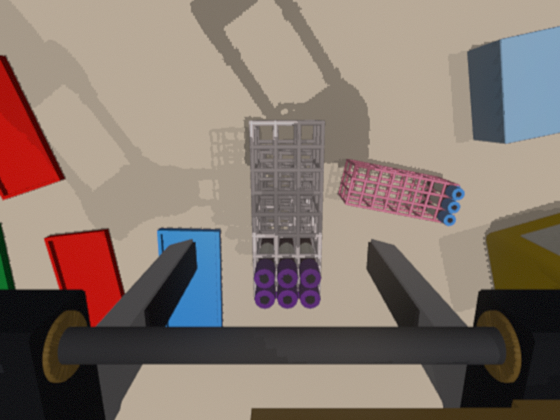

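The wrist view shows the purple rack on top: back rim corners at px (250,122) and (323,122), caps at rows 275–300, yaw aligned with the tool. I check its centre from those pixels.

```bash
python3 - <<'E'
from h import *
np.set_printoptions(precision=1,suppress=True)
i,E=ext('wrist')
for u,v,z in [(250,122,248),(323,122,248),(286,122,248),(250,235,248),(322,235,248),(264,299,270),(310,299,270)]: print((u,v),ray(i,E,u,v,z)[:2])
a=ray(i,E,286,121,248); print('centre', a[:2]+69.5*np.array([np.cos(np.radians(-6)),np.sin(np.radians(-6))]))
E
```

```text
(250, 122) [372.1 307.7]
(323, 122) [377.5 359.7]
(286, 122) [374.8 333.3]
(250, 235) [456.9 296.9]
(322, 235) [462.7 352.7]
(264, 299) [500.8 303.9]
(310, 299) [504.3 338.1]
centre [443.2 326.1]
```

```bash
python3 -m creep '[[[0,0.05,0.3,0,0,0],[0,0,0.4,0,0,0],[0,0,0.4,0,0,0],[0,0,0.4,0,0,0],[0,0,0.3,0,0,0],[0,0,0.1,0,0,0],[0,0,0,0,0,0]]]' 100 && python3 -m creep '[[[0,0,0,0,0,0],[0,0,0,0,0,0],[0,0,0,0,0,0],[0,0,0,0,0,0],[0,0,0,0,0,0],[0,0,0,0,0,0]]]' 30
```

```text
time: 4.55
ee_pos: [444.8, 326.1, 410.8]
tool_rot: [-0.164, -3.137, -0.0]
wrist_force: [1.0, -0.3, -0.4]
grip_width: 94.2
grasp_force: 0.0
time: 5.3
ee_pos: [445.1, 325.7, 410.8]
tool_rot: [0.165, 3.137, 0.001]
wrist_force: [-0.0, -0.0, 1.5]
grip_width: 53.5
grasp_force: 30.0
```

```bash
python3 -m creep '[[[0,0,-0.1,0,0,0],[0,0,-0.3,0,0,0],[0,0,-0.5,0,0,0],[0,0,-0.5,0,0,0],[0,0,-0.3,0,0,0],[0,0,0,0,0,0]]]' && python3 - <<'E'
from h import *
plan(579,-312,440,-0.3)
im,i,E=shot('side','s1.png');cv2.imwrite('pics/s1c.png',cv2.resize(im[60:240,140:340],(800,720)[:2] if 0 else (600,540)))
E
```

```text
time: 6.05
ee_pos: [445.1, 325.7, 513.9]
tool_rot: [0.165, 3.135, 0.002]
wrist_force: [-0.7, -0.4, -3.5]
grip_width: 53.5
grasp_force: 30.0
t 6.05 at [445.1 325.7 513.9] toolx 174.0 tilt [0.0023 0.0011] F [-0.7 -0.4 -3.5] grip 53.5 30.0
 turn wz -0.57 then shifts [ -2.29 -10.62   1.23]
```

View pics/s1c.png

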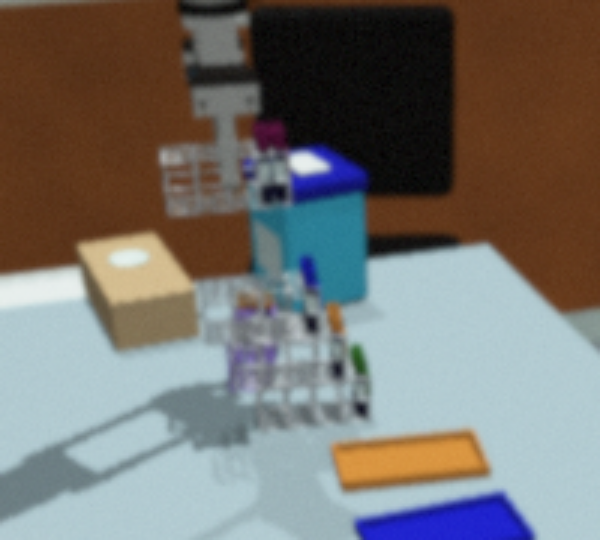

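The side crop (red and blue swapped) shows the purple rack hanging level at crop px (225,180), with the other three racks undisturbed. I carry it to the purple tray.

```bash
python3 -m creep '[[[0,0,0,0,0,-0.57],[-0.1,-0.3,0,0,0,0],[-0.12,-0.55,0,0,0,0],[-0.15,-0.75,0,0,0,0],[-0.17,-0.8,0,0,0,0],[-0.17,-0.8,0,0,0,0],[-0.17,-0.8,0,0,0,0],[-0.17,-0.8,0,0,0,0]]]' && python3 -m creep '[[[-0.17,-0.8,0,0,0,0],[-0.17,-0.8,0,0,0,0],[-0.17,-0.8,0,0,0,0],[-0.17,-0.8,0,0,0,0],[-0.17,-0.8,0,0,0,0],[-0.17,-0.8,0,0,0,0],[-0.12,-0.5,0,0,0,0],[-0.1,-0.2,0,0,0,0]]]' && python3 -c "
from h import *
plan(579,-312,240,-0.3)"
```

```text
time: 7.1
ee_pos: [506.1, 34.6, 511.9]
tool_rot: [-0.013, -3.14, 0.001]
wrist_force: [0.6, -0.7, -1.7]
grip_width: 53.6
grasp_force: 30.0
time: 8.1
ee_pos: [578.3, -295.9, 511.1]
tool_rot: [-0.016, -3.139, -0.001]
wrist_force: [0.3, 0.9, -2.3]
grip_width: 53.7
grasp_force: 30.0
t 8.1 at [ 578.3 -295.9  511.1] toolx 179.4 tilt [-0.0026  0.0009] F [ 0.3  0.9 -2.3] grip 53.7 30.0
 turn wz -0.03 then shifts [-0.01 -0.27  4.52]
```

```bash
python3 -m creep '[[[0,-0.27,0.3,0,0,0],[0,0,0.7,0,0,0],[0,0,0.8,0,0,0],[0,0,0.8,0,0,0],[0,0,0.8,0,0,0],[0,0,0.6,0,0,0],[0,0,0.3,0,0,0],[0,0,0,0,0,0]]]' && python3 - <<'E'
from h import *
np.set_printoptions(precision=1,suppress=True)
plan(579,-312,230,-0.3)
for c in ['side','wrist']:
  im,i,E=shot(c,c+'p.png')
  for t in ['rack_purple','tray_purple']:
    for d in robot.pinpoint(c,t): print(c,t,round(d['confidence'],2),w(E,d['centre']))
E
```

```text
time: 9.1
ee_pos: [578.3, -308.7, 253.3]
tool_rot: [-0.008, -3.139, -0.003]
wrist_force: [-0.2, 0.1, -2.5]
grip_width: 53.6
grasp_force: 30.0
t 9.1 at [ 578.3 -308.7  253.3] toolx 179.7 tilt [-0.  0.] F [-0.2  0.1 -2.5] grip 53.6 30.0
 turn wz -0.0 then shifts [-0.  -0.1  0.4]
side rack_purple 0.82 [ 574.6 -310.    28.4]
side rack_purple 0.66 [602.1 162.2  -1. ]
side rack_purple 0.56 [ 565.3 -163.3   -1.6]
side tray_purple 0.57 [ 578.2 -312.7    0.7]
wrist tray_purple 0.97 [ 579.8 -310.4   -0.5]
```

View pics/wristp.png

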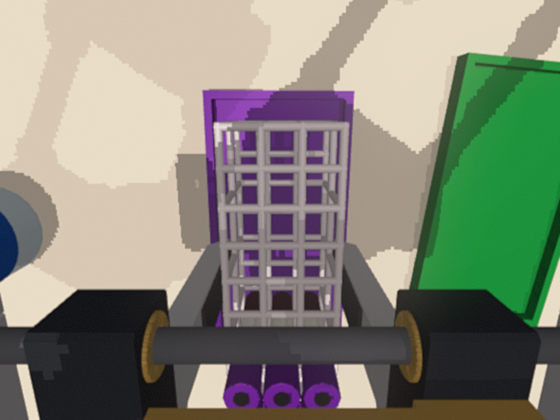

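The wrist view shows the rack (columns 220–348) squarely over the purple tray (columns 205–353). I lower it gently.

```bash
python3 -m creep '[[[-0.02,-0.04,0.1,0,0,0],[0,0,0.1,0,0,0],[0,0,0.08,0,0,0],[0,0,0.05,0,0,0],[0,0,0.03,0,0,0],[0,0,0,0,0,0]]]'
```

```text
time: 10.15
ee_pos: [580.0, -311.7, 232.9]
tool_rot: [-0.009, -3.141, -0.0]
wrist_force: [1.1, 0.6, -2.2]
grip_width: 53.5
grasp_force: 30.0
```

```bash
python3 -m creep '[[[0,0,0.03,0,0,0],[0,0,0.02,0,0,0],[0,0,0.02,0,0,0],[0,0,0,0,0,0]]]'
```

```text
time: 10.65
ee_pos: [580.0, -311.6, 229.9]
tool_rot: [0.009, 3.141, -0.001]
wrist_force: [-1.3, 2.2, 4.5]
grip_width: 53.8
grasp_force: 30.0
```

```bash
python3 -m creep '[[[0,0,0,0,0,0],[0,0,0,0,0,0],[0,0,0,0,0,0],[0,0,0,0,0,0]]]' 100 && python3 -m creep '[[[0,0,-0.3,0,0,0],[0,0,-0.7,0,0,0],[0,0,-0.9,0,0,0],[0,0,-0.9,0,0,0],[0,0,-0.8,0,0,0],[0,0,-0.3,0,0,0],[0,0,0,0,0,0]]]' && python3 - <<'E'
from h import *
np.set_printoptions(precision=1,suppress=True)
plan(470,323,450,-6)
for c in ['side','wrist']:
  im,i,E=shot(c,c+'p2.png')
  for t in ['rack_purple','tray_purple']:
    for d in robot.pinpoint(c,t)[:2]: print(c,t,round(d['confidence'],2),w(E,d['centre']))
E
```

```text
time: 11.15
ee_pos: [580.0, -311.7, 228.7]
tool_rot: [-0.009, -3.142, -0.0]
wrist_force: [1.1, -0.2, -0.3]
grip_width: 90.6
grasp_force: 0.0
time: 12.02
ee_pos: [579.8, -311.6, 466.1]
tool_rot: [0.009, 3.137, -0.005]
wrist_force: [0.6, 0.4, -0.5]
grip_width: 94.1
grasp_force: 0.0
t 12.03 at [ 579.8 -311.6  466.1] toolx 179.7 tilt [ 0. -0.] F [ 0.6  0.4 -0.5] grip 94.1 0.0
 turn wz 0.57 then shifts [ 2.9 10.3  0.3]
side tray_purple 0.71 [ 578.7 -313.5    4.2]
wrist rack_purple 0.75 [ 580.8 -307.1    2.5]
wrist tray_purple 0.96 [ 578.6 -310.     1.1]
```

View pics/wristp2.png

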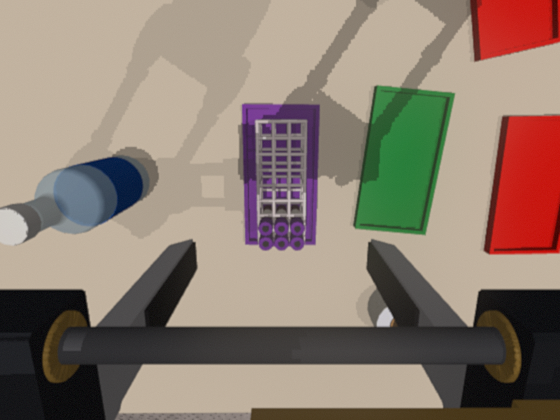

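The purple rack sits flat and inside its tray (px (281,185)). I go back for the red rack.

```bash
python3 -m creep '[[[0,0,0,0,0,0.57],[0.15,0.5,0,0,0,0],[0.24,0.85,0,0,0,0],[0.25,0.9,0,0,0,0],[0.26,0.9,0,0,0,0],[0.26,0.9,0,0,0,0],[0.26,0.9,0,0,0,0],[0.26,0.9,0,0,0,0]]]' && python3 -m creep '[[[0.26,0.9,0,0,0,0],[0.26,0.9,0,0,0,0],[0.26,0.9,0,0,0,0],[0.2,0.8,0,0,0,0],[0.15,0.6,0,0,0,0],[0.05,0.25,0,0,0,0],[0,0,0,0,0,0]]]' && python3 - <<'E'
from h import *
np.set_printoptions(precision=1,suppress=True)
plan(472,323,349,-6)
im,i,E=shot('wrist','w2.png')
for t in ['rack_red','rack_blue']:
    for d in robot.pinpoint('wrist',t): print(t,round(d['confidence'],2),w(E,d['centre']),px(i,E,w(E,d['centre'])))
c,s=np.cos(np.radians(-6)),np.sin(np.radians(-6))
for a,b in [(-69.5,-27),(-69.5,27),(0,-27),(0,27)]:
    q=np.array([472+a*c-b*s,323+a*s+b*c,186]);u,v=px(i,E,q).round();print((a,b),u,v);cv2.circle(im,(int(u),int(v)),3,(255,0,0),-1)
cv2.imwrite('pics/w2m.png',im[...,::-1])
E
```

```text
time: 13.32
ee_pos: [516.0, 49.6, 462.2]
tool_rot: [-0.166, -3.136, -0.0]
wrist_force: [0.6, 1.0, -0.5]
grip_width: 93.8
grasp_force: 0.0
time: 14.2
ee_pos: [473.7, 315.2, 462.2]
tool_rot: [-0.163, -3.137, 0.002]
wrist_force: [0.2, 0.3, -0.2]
grip_width: 93.9
grasp_force: 0.0
t 14.2 at [473.7 315.2 462.2] toolx 174.0 tilt [-0. -0.] F [ 0.2  0.3 -0.2] grip 93.9 0.0
 turn wz 0.0 then shifts [0.  0.1 1.9]
rack_red 0.57 [468.6 325.1 118.2] [292.6 190.1]
rack_blue 0.92 [496.7 314.7  63.3] [284.2 205.6]
rack_blue 0.75 [484.1 471.3  -1.7] [404.4 171.4]
(-69.5, -27) 256.0 119.0
(-69.5, 27) 332.0 119.0
(0, -27) 258.0 213.0
(0, 27) 328.0 213.0
```

View pics/w2m.png

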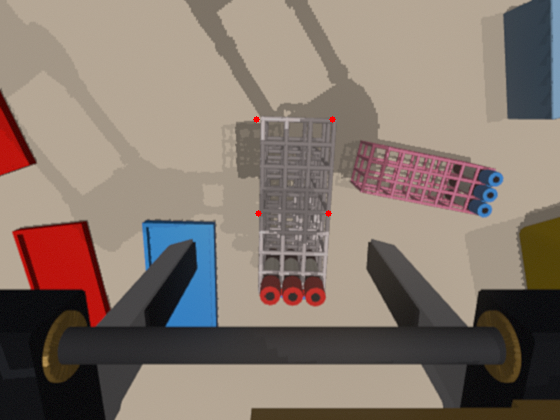

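The markers sit within about 3 px of the red rack's rim, which is at (262–334, 119). I aim 2 mm further along +y, grip and lift.

```bash
python3 -m creep '[[[0.04,0.16,0.3,0,0,0],[0,0,0.4,0,0,0],[0,0,0.4,0,0,0],[0,0,0.4,0,0,0],[0,0,0.3,0,0,0],[0,0,0.08,0,0,0],[0,0,0,0,0,0]]]' 100 && python3 -m creep '[[[0,0,0,0,0,0],[0,0,0,0,0,0],[0,0,0,0,0,0],[0,0,0,0,0,0],[0,0,0,0,0,0],[0,0,0,0,0,0]]]' 30  && python3 -m creep '[[[0,0,-0.1,0,0,0],[0,0,-0.3,0,0,0],[0,0,-0.5,0,0,0],[0,0,-0.5,0,0,0],[0,0,-0.3,0,0,0],[0,0,0,0,0,0]]]' && python3 -c "
from h import *
plan(593,6,250,0.5)"
```

```text
time: 15.22
ee_pos: [472.6, 324.0, 350.4]
tool_rot: [0.167, 3.137, 0.0]
wrist_force: [-0.7, 0.9, 0.1]
grip_width: 93.7
grasp_force: 0.0
time: 15.98
ee_pos: [472.2, 324.8, 350.2]
tool_rot: [0.165, 3.137, 0.0]
wrist_force: [-0.2, -0.5, 1.3]
grip_width: 53.8
grasp_force: 29.8
time: 16.73
ee_pos: [472.4, 324.8, 453.5]
tool_rot: [0.165, 3.135, 0.002]
wrist_force: [-0.2, 0.3, -1.9]
grip_width: 54.3
grasp_force: 29.8
t 16.73 at [472.4 324.8 453.5] toolx 174.0 tilt [0.0027 0.0014] F [-0.2  0.3 -1.9] grip 54.3 29.8
 turn wz -0.65 then shifts [-1.96 -5.33  3.39]
```

```bash
python3 -m creep '[[[0,0,0,0,0,-0.65],[-0.15,-0.4,0,0,0,0],[-0.25,-0.7,0,0,0,0],[-0.3,-0.8,0,0,0,0],[-0.3,-0.8,0,0,0,0],[-0.3,-0.8,0,0,0,0],[-0.3,-0.8,0,0,0,0],[-0.25,-0.7,0,0,0,0]]]' && python3 -m creep '[[[-0.11,-0.33,0.4,0,0,0],[0,0,0.8,0,0,0],[0,0,0.8,0,0,0],[0,0,0.8,0,0,0],[0,0,0.4,0,0,0],[0,0,0.15,0,0,0],[0,0,0,0,0,0]]]' && python3 - <<'E'
from h import *
np.set_printoptions(precision=1,suppress=True)
plan(593,6,230,0.5)
for c in ['side','wrist']:
  im,i,E=shot(c,c+'r.png')
  for t in ['rack_red','tray_red']:
    for d in robot.pinpoint(c,t): print(c,t,round(d['confidence'],2),w(E,d['centre']))
E
```

```text
time: 17.73
ee_pos: [586.0, 23.8, 450.5]
tool_rot: [0.012, -3.139, -0.0]
wrist_force: [0.9, 0.7, -2.1]
grip_width: 53.8
grasp_force: 29.8
time: 18.6
ee_pos: [592.4, 5.9, 250.5]
tool_rot: [0.013, -3.14, -0.0]
wrist_force: [0.6, 0.1, -0.9]
grip_width: 54.2
grasp_force: 29.8
t 18.6 at [592.4   5.9 250.5] toolx -179.5 tilt [-0.  0.] F [ 0.6  0.1 -0.9] grip 54.2 29.8
 turn wz -0.0 then shifts [-0.   0.   0.3]
side rack_red 0.9 [590.6   5.7  25. ]
side tray_red 0.94 [346.6 -54.3   1.9]
side tray_red 0.89 [595.7   9.1   0.6]
wrist rack_red 0.96 [594.4   3.4  22.3]
wrist tray_red 0.58 [591.7   2.4   3.2]
```

View pics/wristr.png

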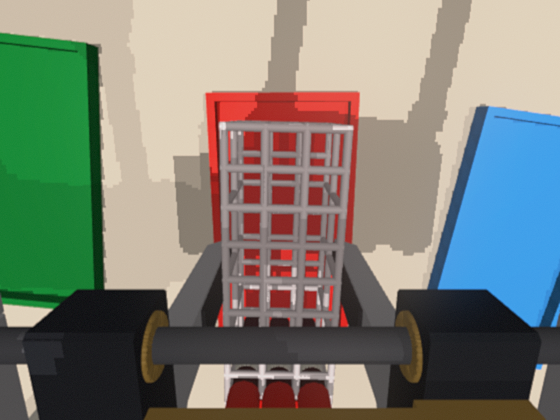

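The red rack (columns 220–352) is over the far red tray (columns 207–359). I lower it.

```bash
python3 -m creep '[[[0,0,0.1,0,0,0],[0,0,0.1,0,0,0],[0,0,0.06,0,0,0],[0,0,0.04,0,0,0],[0,0,0.03,0,0,0],[0,0,0.02,0,0,0],[0,0,0,0,0,0]]]'
```

```text
time: 19.77
ee_pos: [592.4, 5.9, 231.2]
tool_rot: [-0.013, 3.141, -0.0]
wrist_force: [-2.2, 0.2, 5.4]
grip_width: 53.6
grasp_force: 29.8
```

```bash
python3 -m creep '[[[0,0,0,0,0,0],[0,0,0,0,0,0],[0,0,0,0,0,0],[0,0,0,0,0,0]]]' 100 && python3 -m creep '[[[0,0,-0.3,0,0,0],[0,0,-0.7,0,0,0],[0,0,-0.9,0,0,0],[0,0,-0.8,0,0,0],[0,0,-0.3,0,0,0],[0,0,0,0,0,0]]]' && python3 - <<'E'
from h import *
np.set_printoptions(precision=1,suppress=True)
plan(500,322,410,-6)
for c in ['side','wrist']:
  im,i,E=shot(c,c+'r2.png')
  for t in ['rack_red','tray_red']:
    for d in robot.pinpoint(c,t)[:2]: print(c,t,round(d['confidence'],2),w(E,d['centre']))
E
```

```text
time: 20.27
ee_pos: [592.5, 5.9, 230.0]
tool_rot: [-0.013, 3.142, 0.0]
wrist_force: [0.8, -0.6, 0.5]
grip_width: 90.6
grasp_force: 0.0
time: 21.02
ee_pos: [592.7, 5.9, 411.7]
tool_rot: [-0.013, 3.138, -0.001]
wrist_force: [-0.0, -0.3, -0.5]
grip_width: 94.3
grasp_force: 0.0
t 21.02 at [592.7   5.9 411.7] toolx -179.5 tilt [ 0. -0.] F [-0.  -0.3 -0.5] grip 94.3 0.0
 turn wz 0.65 then shifts [2.1 5.1 0. ]
side rack_red 0.92 [590.5   7.2   3.8]
side tray_red 0.8 [591.8   8.7   0.4]
wrist rack_red 0.76 [589.5   7.    2.7]
wrist tray_red 0.72 [595.2   5.5   4.7]
```

View pics/wristr2.png

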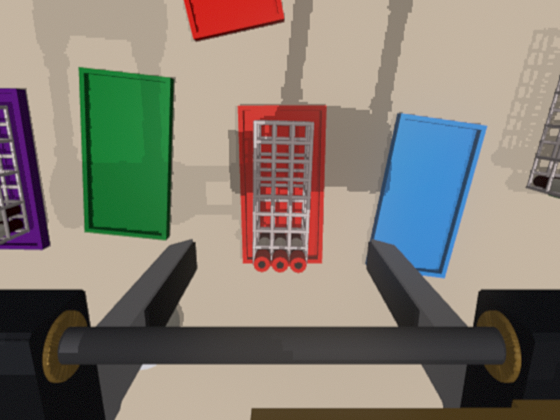

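The red rack is flat inside its tray (px (282,190)). Now the blue rack.

```bash
python3 -m creep '[[[0,0,0,0,0,0.65],[0.2,0.4,0,0,0,0],[0.3,0.8,0,0,0,0],[0.35,0.85,0,0,0,0],[0.35,0.85,0,0,0,0],[0.35,0.85,0,0,0,0],[0.3,0.75,0,0,0,0],[0.2,0.4,0,0,0,0]]]' && python3 -m creep '[[[0.05,0.15,0,0,0,0],[0,0,0,0,0,0]]]' && python3 - <<'E'
from h import *
np.set_printoptions(precision=1,suppress=True)
plan(500,322,288,-6)
im,i,E=shot('wrist','w3.png')
for t in ['rack_blue','rack_green']:
    for d in robot.pinpoint('wrist',t): print(t,round(d['confidence'],2),w(E,d['centre']),px(i,E,w(E,d['centre'])))
c,s=np.cos(np.radians(-6)),np.sin(np.radians(-6))
for a,b in [(-69.5,-27),(-69.5,27),(0,-27),(0,27)]:
    q=np.array([500+a*c-b*s,322+a*s+b*c,124]);u,v=px(i,E,q).round();print((a,b),u,v);cv2.circle(im,(int(u),int(v)),3,(255,0,0),-1)
cv2.imwrite('pics/w3m.png',im[...,::-1])
E
```

```text
time: 22.32
ee_pos: [500.1, 313.5, 409.1]
tool_rot: [-0.162, -3.136, 0.0]
wrist_force: [0.3, -0.7, -0.6]
grip_width: 94.3
grasp_force: 0.0
time: 22.58
ee_pos: [499.1, 320.5, 409.5]
tool_rot: [-0.164, -3.137, 0.001]
wrist_force: [-0.3, -0.4, 0.2]
grip_width: 93.9
grasp_force: 0.0
t 22.57 at [499.1 320.5 409.5] toolx 174.0 tilt [-0. -0.] F [-0.3 -0.4  0.2] grip 93.9 0.0
 turn wz 0.0 then shifts [-0.  0.  2.]
rack_blue 0.86 [498.5 315.   58. ] [276.9 194.6]
rack_blue 0.59 [486.6 472.2  -5.4] [414.9 158.1]
rack_green 0.96 [526.7 318.2   0.4] [282.9 207.2]
(-69.5, -27) 249.0 123.0
(-69.5, 27) 322.0 123.0
(0, -27) 251.0 214.0
(0, 27) 319.0 214.0
```

View pics/w3m.png

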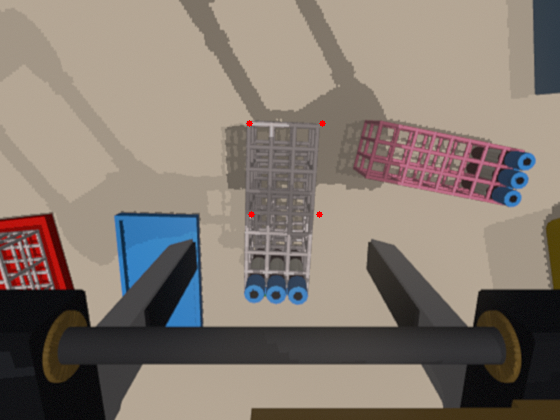

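The blue rack's rim (250–320, 123) and its mid-sides (246, 314) put it about 3 mm toward -y and about 2° off the markers. I correct for that, then grip and lift.

```bash
python3 -m creep '[[[0,-0.05,0.3,0,0,0.2],[0,0,0.4,0,0,0],[0,0,0.4,0,0,0],[0,0,0.4,0,0,0],[0,0,0.4,0,0,0],[0,0,0.12,0,0,0],[0,0,0,0,0,0]]]' 100 && python3 -m creep '[[[0,0,0,0,0,0],[0,0,0,0,0,0],[0,0,0,0,0,0],[0,0,0,0,0,0],[0,0,0,0,0,0],[0,0,0,0,0,0]]]' 30  && python3 -m creep '[[[0,0,-0.1,0,0,0],[0,0,-0.3,0,0,0],[0,0,-0.5,0,0,0],[0,0,-0.5,0,0,0],[0,0,-0.3,0,0,0],[0,0,0,0,0,0]]]' && python3 -c "
from h import *
plan(603,163,250,-7.7)"
```

```text
time: 23.6
ee_pos: [499.1, 316.9, 288.9]
tool_rot: [-0.222, -3.134, 0.0]
wrist_force: [-0.3, -0.2, 0.4]
grip_width: 94.4
grasp_force: 0.0
time: 24.35
ee_pos: [498.7, 317.6, 289.1]
tool_rot: [0.22, 3.134, 0.001]
wrist_force: [0.1, 1.8, 0.8]
grip_width: 53.5
grasp_force: 30.0
time: 25.1
ee_pos: [498.9, 317.5, 392.3]
tool_rot: [0.22, 3.131, 0.002]
wrist_force: [0.1, 0.1, -3.0]
grip_width: 53.7
grasp_force: 30.0
t 25.1 at [498.9 317.5 392.3] toolx 172.0 tilt [0.0028 0.0013] F [ 0.1  0.1 -3. ] grip 53.7 30.0
 turn wz -0.03 then shifts [-2.06 -2.32  2.37]
```

```bash
python3 -m creep '[[[-0.3,-0.3,0,0,0,0],[-0.5,-0.6,0,0,0,0],[-0.6,-0.7,0,0,0,0],[-0.5,-0.5,0,0,0,0],[-0.16,-0.22,0.3,0,0,0],[0,0,0.7,0,0,0],[0,0,0.7,0,0,0],[0,0,0.4,0,0,0]]]' && python3 -m creep '[[[0,0,0.2,0,0,0],[0,0,0,0,0,0],[0,0,0,0,0,0]]]' && python3 - <<'E'
from h import *
np.set_printoptions(precision=1,suppress=True)
plan(603,163,230,-7.7)
for c in ['side','wrist']:
  im,i,E=shot(c,c+'b.png')
  for t in ['rack_blue','tray_blue']:
    for d in robot.pinpoint(c,t): print(c,t,round(d['confidence'],2),w(E,d['centre']))
E
```

```text
time: 26.1
ee_pos: [599.2, 162.9, 260.4]
tool_rot: [-0.219, -3.126, 0.001]
wrist_force: [0.6, -0.2, -1.9]
grip_width: 54.0
grasp_force: 30.0
time: 26.48
ee_pos: [601.9, 162.7, 253.8]
tool_rot: [0.219, 3.132, 0.001]
wrist_force: [0.4, -0.5, -0.9]
grip_width: 53.4
grasp_force: 30.0
t 26.48 at [601.9 162.7 253.8] toolx 172.0 tilt [0. 0.] F [ 0.4 -0.5 -0.9] grip 53.4 30.0
 turn wz -0.03 then shifts [-0.   0.   0.4]
side rack_blue 0.73 [601.1 160.4  -3.4]
side rack_blue 0.67 [486.7 471.6  -3.5]
side rack_blue 0.57 [603.7 163.2  31.7]
side tray_blue 0.8 [598.4 163.6  -1.3]
wrist rack_blue 0.66 [600.6 160.1  25.9]
wrist tray_blue 0.72 [602.5 162.2  -4.7]
```

View pics/wristb.png

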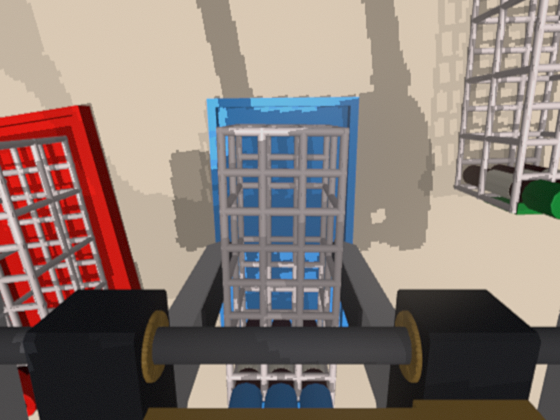

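The blue rack (columns 217–350) is over the blue tray (columns 208–358). I lower it.

```bash
python3 -m creep '[[[-0.02,0,0.1,0,0,0],[0,0,0.1,0,0,0],[0,0,0.08,0,0,0],[0,0,0.04,0,0,0],[0,0,0.03,0,0,0],[0,0,0.03,0,0,0],[0,0,0.02,0,0,0],[0,0,0,0,0,0]]]'
```

```text
time: 27.78
ee_pos: [602.5, 162.3, 232.0]
tool_rot: [0.219, 3.133, -0.0]
wrist_force: [-4.6, 0.0, 14.1]
grip_width: 53.7
grasp_force: 30.0
```

```bash
python3 -m creep '[[[0,0,-0.02,0,0,0],[0,0,0,0,0,0],[0,0,0,0,0,0]]]' && python3 -m creep '[[[0,0,0,0,0,0],[0,0,0,0,0,0],[0,0,0,0,0,0],[0,0,0,0,0,0]]]' 100 && python3 -m creep '[[[0,0,-0.3,0,0,0],[0,0,-0.7,0,0,0],[0,0,-0.8,0,0,0],[0,0,-0.8,0,0,0],[0,0,-0.3,0,0,0],[0,0,0,0,0,0]]]' && python3 - <<'E'
from h import *
np.set_printoptions(precision=1,suppress=True)
plan(527,316,390,-7)
im,i,E=shot('wrist','wb2.png')
for t in ['rack_blue','tray_blue','rack_green']:
    for d in robot.pinpoint('wrist',t)[:2]: print(t,round(d['confidence'],2),w(E,d['centre']))
E
```

```text
time: 28.15
ee_pos: [602.5, 162.3, 232.0]
tool_rot: [0.22, 3.133, 0.0]
wrist_force: [-3.5, 0.7, 8.8]
grip_width: 53.7
grasp_force: 30.0
time: 28.65
ee_pos: [602.9, 162.2, 229.9]
tool_rot: [-0.22, -3.134, -0.0]
wrist_force: [-0.1, 0.5, 1.0]
grip_width: 90.8
grasp_force: 0.0
time: 29.4
ee_pos: [603.1, 162.3, 405.7]
tool_rot: [0.22, 3.13, 0.001]
wrist_force: [-0.7, -0.9, -0.8]
grip_width: 94.1
grasp_force: 0.0
t 29.4 at [603.1 162.3 405.7] toolx 172.0 tilt [0. 0.] F [-0.7 -0.9 -0.8] grip 94.1 0.0
 turn wz -0.1 then shifts [1.6 2.4 0.3]
rack_blue 0.7 [601.9 159.5   0.7]
tray_blue 0.58 [608.2 162.8  -2.8]
```

The blue rack is down: z 0.7 by the network, within its error, and about 6 mm from the tray centre at most. Now the green rack.

```bash
python3 -m creep '[[[0.2,0.3,0,0,0,-0.1],[0.4,0.55,0,0,0,0],[0.45,0.65,0,0,0,0],[0.35,0.55,0,0,0,0],[0.15,0.25,0,0,0,0],[0.05,0.1,0,0,0,0],[0,0,0,0,0,0]]]' && python3 - <<'E'
from h import *
np.set_printoptions(precision=1,suppress=True)
plan(527,316,226,-7)
im,i,E=shot('wrist','w4.png')
for t in ['rack_green','rack_blue']:
    for d in robot.pinpoint('wrist',t): print(t,round(d['confidence'],2),w(E,d['centre']),px(i,E,w(E,d['centre'])))
c,s=np.cos(np.radians(-7)),np.sin(np.radians(-7))
for a,b in [(-69.5,-27),(-69.5,27),(0,-27),(0,27)]:
    q=np.array([527+a*c-b*s,316+a*s+b*c,62]);u,v=px(i,E,q).round();print((a,b),u,v);cv2.circle(im,(int(u),int(v)),3,(255,0,0),-1)
cv2.imwrite('pics/w4m.png',im[...,::-1])
E
```

```text
time: 30.48
ee_pos: [525.7, 316.9, 403.9]
tool_rot: [0.192, 3.136, -0.001]
wrist_force: [0.0, -0.2, -0.2]
grip_width: 94.1
grasp_force: 0.0
t 30.48 at [525.7 316.9 403.9] toolx 173.0 tilt [ 0. -0.] F [ 0.  -0.2 -0.2] grip 94.1 0.0
 turn wz -0.0 then shifts [-0. -0.  3.]
rack_green 0.66 [528.8 318.8  -0.6] [284.3 186.7]
rack_green 0.3 [594.4   4.4   5.1] [ 27.2 273.4]
rack_blue 0.72 [600.2 159.8   2.2] [157.9 262.2]
rack_blue 0.65 [485.2 470.9  -2.3] [418.9 130.4]
(-69.5, -27) 252.0 123.0
(-69.5, 27) 312.0 123.0
(0, -27) 253.0 198.0
(0, 27) 310.0 198.0
```

View pics/w4m.png

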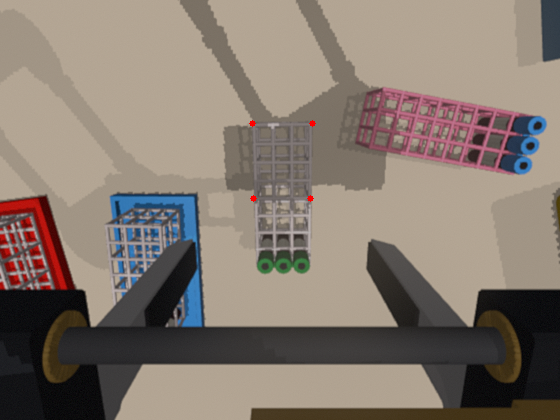

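The markers sit on the green rack's rim, (252–312, 123). The pink rack stays clear of the fingers. I grip and lift.

```bash
python3 -m creep '[[[-0.02,0,0.4,0,0,0],[0,0,0.6,0,0,0],[0,0,0.7,0,0,0],[0,0,0.6,0,0,0],[0,0,0.4,0,0,0],[0,0,0.2,0,0,0],[0,0,0.05,0,0,0],[0,0,0,0,0,0]]]' 100 && python3 -m creep '[[[0,0,0,0,0,0],[0,0,0,0,0,0],[0,0,0,0,0,0],[0,0,0,0,0,0],[0,0,0,0,0,0],[0,0,0,0,0,0]]]' 30  && python3 -m creep '[[[0,0,-0.1,0,0,0],[0,0,-0.3,0,0,0],[0,0,-0.6,0,0,0],[0,0,-0.8,0,0,0],[0,0,-0.8,0,0,0],[0,0,-0.4,0,0,0],[0,0,0,0,0,0]]]' && python3 -c "
from h import *
plan(562,-165,250,-6.3)"
```

```text
time: 31.62
ee_pos: [527.2, 316.9, 227.8]
tool_rot: [0.193, 3.134, 0.001]
wrist_force: [0.0, 0.6, 0.2]
grip_width: 94.3
grasp_force: 0.0
time: 32.38
ee_pos: [526.7, 317.0, 227.2]
tool_rot: [0.193, 3.136, 0.001]
wrist_force: [-0.8, 0.8, 0.4]
grip_width: 53.7
grasp_force: 30.0
time: 33.25
ee_pos: [526.9, 317.0, 409.3]
tool_rot: [0.192, 3.132, 0.003]
wrist_force: [-0.5, 0.4, -2.4]
grip_width: 53.9
grasp_force: 30.0
t 33.25 at [526.9 317.  409.3] toolx 173.0 tilt [0.0043 0.0019] F [-0.5  0.4 -2.4] grip 53.9 30.0
 turn wz -0.07 then shifts [-1.46 -7.92  2.66]
```

```bash
python3 -m creep '[[[-0.06,-0.3,0,0,0,-0.07],[-0.1,-0.6,0,0,0,0],[-0.15,-0.8,0,0,0,0],[-0.15,-0.8,0,0,0,0],[-0.15,-0.8,0,0,0,0],[-0.15,-0.8,0,0,0,0],[-0.15,-0.8,0,0,0,0],[-0.15,-0.8,0,0,0,0]]]' && python3 -m creep '[[[-0.15,-0.8,0,0,0,0],[-0.15,-0.8,0,0,0,0],[-0.1,-0.42,0,0,0,0],[0,-0.2,0.3,0,0,0],[0,0,0.7,0,0,0],[0,0,0.8,0,0,0],[0,0,0.6,0,0,0],[0,0,0.2,0,0,0]]]' && python3 -m creep '[[[0,0,0,0,0,0],[0,0,0,0,0,0]]]' && python3 - <<'E'
from h import *
np.set_printoptions(precision=1,suppress=True)
plan(562,-165,232,-6.3)
for c in ['side','wrist']:
  im,i,E=shot(c,c+'g.png')
  for t in ['rack_green','tray_green']:
    for d in robot.pinpoint(c,t): print(c,t,round(d['confidence'],2),w(E,d['centre']))
E
```

```text
time: 34.25
ee_pos: [551.4, -31.6, 405.0]
tool_rot: [-0.173, -3.133, -0.001]
wrist_force: [0.8, 0.0, -1.9]
grip_width: 53.5
grasp_force: 30.0
time: 35.25
ee_pos: [559.5, -164.4, 247.1]
tool_rot: [-0.173, -3.129, -0.004]
wrist_force: [0.3, -0.4, -1.1]
grip_width: 53.7
grasp_force: 30.0
time: 35.5
ee_pos: [561.8, -165.3, 252.3]
tool_rot: [0.173, 3.134, -0.001]
wrist_force: [0.3, -0.2, -1.8]
grip_width: 53.9
grasp_force: 30.0
t 35.5 at [ 561.8 -165.3  252.3] toolx 173.7 tilt [ 0. -0.] F [ 0.3 -0.2 -1.8] grip 53.9 30.0
 turn wz -0.0 then shifts [-0.   0.   0.3]
side rack_green 0.93 [ 561.9 -167.6   24.8]
side tray_green 0.64 [ 562.1 -161.4   -1.7]
wrist rack_green 0.76 [ 565.1 -166.9   24.7]
wrist tray_green 0.93 [ 558.5 -162.5    0.1]
wrist tray_green 0.71 [ 581.1 -312.5    1.2]
wrist tray_green 0.23 [ 581.1 -314.1    0.4]
```

View pics/wristg.png

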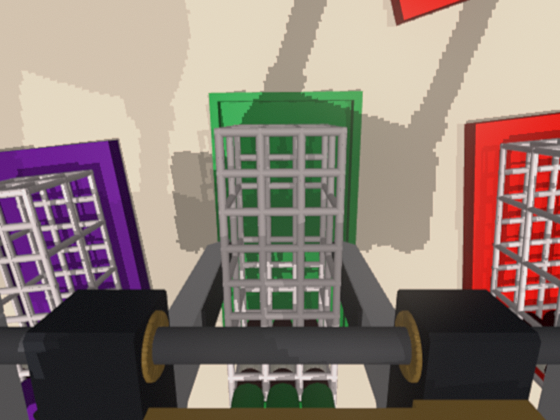

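The green rack (columns 216–347) is over the green tray (columns 209–362). I nudge it 2 mm toward +y and -x, then lower it.

```bash
python3 -m creep '[[[0.03,0.04,0.1,0,0,0],[0,0,0.1,0,0,0],[0,0,0.06,0,0,0],[0,0,0.04,0,0,0],[0,0,0.02,0,0,0],[0,0,0.02,0,0,0],[0,0,0,0,0,0]]]'
```

```text
time: 36.67
ee_pos: [559.5, -162.4, 232.2]
tool_rot: [0.173, 3.136, -0.0]
wrist_force: [-3.1, 1.4, 7.5]
grip_width: 53.6
grasp_force: 30.0
```

```bash
python3 -m creep '[[[0,0,0,0,0,0],[0,0,0,0,0,0],[0,0,0,0,0,0],[0,0,0,0,0,0]]]' 100 && python3 -m creep '[[[0,0,-0.3,0,0,0],[0,0,-0.7,0,0,0],[0,0,-0.8,0,0,0],[0,0,-0.8,0,0,0],[0,0,-0.8,0,0,0],[0,0,-0.5,0,0,0],[0,0,0,0,0,0],[0,0,0,0,0,0]]]' && python3 - <<'E'
from h import *
np.set_printoptions(precision=1,suppress=True)
plan(560,-163,450,-6.3)
im,i,E=shot('wrist','wend.png')
for t in ['rack_green','tray_green','rack_purple','tray_purple','rack_red','tray_red']:
    for d in robot.pinpoint('wrist',t)[:2]: print(t,round(d['confidence'],2),w(E,d['centre']))
im2,_,_=shot('side','send.png')
cv2.imwrite('pics/end.png',cv2.resize(np.hstack([im,im2]),(800,300))[...,::-1])
E
```

```text
time: 37.17
ee_pos: [559.7, -162.5, 230.5]
tool_rot: [-0.173, -3.137, -0.0]
wrist_force: [-0.3, -0.2, 0.1]
grip_width: 90.7
grasp_force: 0.0
time: 38.17
ee_pos: [559.3, -162.4, 463.1]
tool_rot: [-0.173, -3.135, -0.001]
wrist_force: [-0.0, -0.2, 0.1]
grip_width: 93.6
grasp_force: 0.0
t 38.17 at [ 559.3 -162.4  463.1] toolx 173.7 tilt [-0.  0.] F [-0.  -0.2  0.1] grip 93.6 0.0
 turn wz -0.0 then shifts [-0.  -0.   0.2]
rack_green 0.95 [ 564.3 -162.4    6.9]
tray_green 0.57 [ 559.  -162.9   -0.5]
rack_purple 0.83 [ 575.7 -312.     2.4]
rack_purple 0.39 [ 562.5 -163.7    6.2]
tray_purple 0.66 [ 579.7 -310.9   -1.4]
rack_red 0.56 [589.8   4.2   3.7]
tray_red 0.85 [591.5   6.3   3.6]
tray_red 0.28 [ 563.8 -159.7    1.9]
```

View pics/end.png

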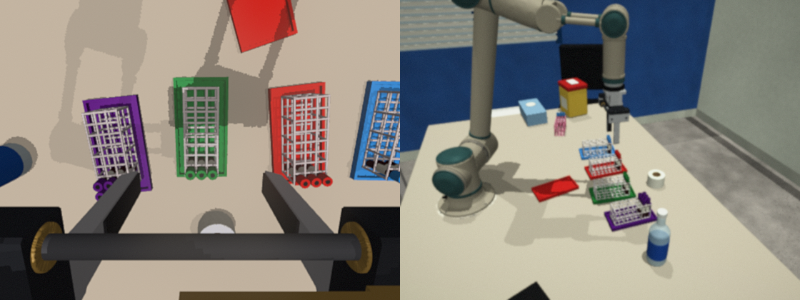

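All four racks stand inside their trays, and the bottle and label roll have not moved. I hand the job in.

```bash
python3 -c "
from rig import robot
print(robot.job_done())"
```

```text
the job is handed in; nothing more can be done
None
```

I took the stack down in order (purple, red, blue, green) and set each rack flat in the tray of its own colour, with the bottle and label roll untouched; the job is handed in at about 38 s, and no verdict was returned.

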